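Strip the component test rail

TASK

The test is over, so strip the slotted test rail: press the sprung stop knob down and turn it so that its blade swings clear of the open end of the slot and the knob springs up again, then slide every clamp dog and terminal post that is in the slot out of that end. Put the block-headed clamp dogs in the larger compartment of the parts tray and the round-headed terminal posts in the smaller one, each down inside its compartment, and then turn the stop back so that its blade bars the slot and the knob is sprung up and locked. Leave the beaker, capacitors and tape where they are.

Things in the scene. Friction and masses are not known exactly. Their poses are not given: they have to be found in the camera images.
- slot_rail: fixed aluminium rail, 230 x 60 mm, 30 mm high, with a T-slot along its top. Origin: centre of its underside; x along the slot to the open end (other end closed), y across, z up. Slot mouth 16 mm wide between lips 22 to 30 mm high; cavity 34 mm wide, floor 10 mm above the worktop. Parts stand on that floor with 2 mm play each side and 4 mm upwards
- slot_open_end (a point): middle of the slot's open end, at the rail's top face (30 mm high); x points out of the slot. A part is free to lift once its point is 25 mm or more beyond this
- stop_grip (a point): black bar grip of the stop knob, on its vertical axis (8 mm past the slot's open end, 58 mm to the rail's -y side). Bar 36 mm long (x), 12 mm wide (y), 50 to 74 mm above the worktop, on a disc 40 mm in diameter; this point is 70 mm high. The bar lies along the rail while barred. The blade below, 26 to 40 mm high, reaches 75 mm from the axis
- stop_turn (a joint): rotation of the stop, rad: 0 = blade across the slot's end (barred), 1.2 = blade swung away from the rail's end (clear); grows clockwise seen from above. Locked by a detent at both ends unless pressed down
- stop_press (a joint): how far the stop knob is pressed down, m: 0 up, 0.007 fully down. It must be down by 0.005 to turn; the spring needs about 3 N to start and 9 N fully down. It springs up only at the ends of the turn (below 0.08 or above 1.12 rad)
- dog_a_head (a point): steel clamp dog with a square-cornered block head, 66 mm tall, about 0.15 kg; head 30 mm along the slot, 22 mm across it, 22 to 60 mm above its underside. Foot: 30 mm across the slot, 32 mm along it, 8 mm thick; 12 mm neck. Point: on its axis, 44 mm above its underside (54 mm above the worktop in the slot); z up its axis, x along the slot, y across. May be absent (None)
- dog_b_head (a point): steel clamp dog with a square-cornered block head, 66 mm tall, about 0.15 kg; head 30 mm along the slot, 22 mm across it, 22 to 60 mm above its underside. Foot: 30 mm across the slot, 32 mm along it, 8 mm thick; 12 mm neck. Point: on its axis, 44 mm above its underside (54 mm above the worktop in the slot); z up its axis, x along the slot, y across. May be absent (None)
- post_a_head (a point): terminal post with a round knurled head, 69 mm tall, about 0.12 kg; head 23 mm in diameter, 34 to 60 mm above its underside. Foot: 30 mm across the slot, 32 mm along it, 8 mm thick; 12 mm neck. Point: on its axis, 44 mm above its underside (54 mm above the worktop in the slot); z up its axis, x along the slot, y across. May be absent (None)
- post_b_head (a point): terminal post with a round knurled head, 69 mm tall, about 0.12 kg; head 23 mm in diameter, 34 to 60 mm above its underside. Foot: 30 mm across the slot, 32 mm along it, 8 mm thick; 12 mm neck. Point: on its axis, 44 mm above its underside (54 mm above the worktop in the slot); z up its axis, x along the slot, y across. May be absent (None)
- parts_tray: loose aluminium parts tray, 120 mm in x, 190 mm in y, 26 mm high, 0.7 kg. Origin: centre of its underside; z up. Floor and walls 3 mm thick; a divider 3 mm thick and 23 mm high at y = -14 mm parts it into a larger compartment (y from -12 to +92 mm, 104 mm long) and a smaller one (y from -92 to -16 mm, 76 mm long), each 114 mm wide in x
- beaker: clear beaker, 70 mm tall, a bystander; origin: centre of its underside
- capacitor: blue and white can capacitor, 35 mm across, 58 mm tall, standing, a bystander; origin: centre of its underside
- tape_roll: roll of black tape, 57 mm across, 19 mm high, a bystander; origin: centre of its underside
- capacitor_2: another blue and white can capacitor, 35 mm across, 58 mm tall, a bystander; origin: centre of its underside
- small_cap: small brown capacitor with two wire legs upward, 22 mm across, 48 mm tall, a bystander; origin: centre of its underside
Not all that is in view belongs to the job. Leave any red or yellow look-alike of the part that bears dog_b_head alone.

How it is judged (in metres and radians):
On the way, in this order (a step that is already met when the one before it is completed fails the run):
1. the stop is turned clear of the slot and has sprung up (value of joint stop_press below 0.002 m and value of joint stop_turn above 1.1 rad), for 0.2 s.
2. every dog and post is in its compartment of the tray (x of dog_a_head in the frame of parts_tray between -0.056 and 0.056 m and y of dog_a_head in the frame of parts_tray between -0.012 and 0.091 m and z of dog_a_head in the frame of parts_tray between 0 and 0.056 m and linear speed of each of dog_a, dog_b, post_a, post_b below 0.03 m/s and x of dog_b_head in the frame of parts_tray between -0.056 and 0.056 m and y of dog_b_head in the frame of parts_tray between -0.012 and 0.091 m and z of dog_b_head in the frame of parts_tray between 0 and 0.056 m and x of post_a_head in the frame of parts_tray between -0.056 and 0.056 m and y of post_a_head in the frame of parts_tray between -0.091 and -0.016 m and z of post_a_head in the frame of parts_tray between 0 and 0.056 m and x of post_b_head in the frame of parts_tray between -0.056 and 0.056 m and y of post_b_head in the frame of parts_tray between -0.091 and -0.016 m and z of post_b_head in the frame of parts_tray between 0 and 0.056 m and height (world z) of parts_tray below 0.012 m and angle between parts_tray's own z axis and vertical below 0.08 rad), for 0.2 s.
3. the stop is turned back across the slot and has sprung up (value of joint stop_press below 0.002 m and value of joint stop_turn below 0.1 rad), for 0.2 s.
At the end, for the whole second after the job is handed in: Dogs at rest in the larger and posts in the smaller compartment, standing or lying (head point within its walls, under 56 mm above the tray's underside), tray flat on the worktop, stop across the slot (below 0.1 rad) and up (under 2 mm down) (all of step 2 and all of step 3); the robot touches nothing.
It fails at once if a bystander is shifted more than 30 mm (distance of any of beaker, capacitor, tape_roll, capacitor_2, small_cap from where it was at the start of the episode above 0.03 m).
Of dog_a, dog_b, post_a, post_b only 3 to 4 are there at a start; the rules pass over those that are not, and their reading is None.
At some moment in a run one of parts_tray may be knocked a few centimetres aside while the robot is not near it.
Once in a run the grip may slacken for a moment while it holds something.
It also fails if it takes over 210 s, if anything falls off the work surface, if the arm or the gripper's body presses on something with over 40 N, if the wrist force passes 120 N, or if a joint passes its speed limit or range.

ROBOT

A 7-joint arm with a two-finger parallel gripper is mounted at the origin on a cart in front of the work surface, level with it; the furniture and walls round the work are solid. World frame = base frame: x ahead of the robot, y to its left, z up, the work surface at z = 0. Lengths are in m, angles in degrees, forces in N, time in s.
With the tool pointing down it reaches from about 0.4 to 0.85 m from the base axis. Payload 4.5 kg.
Tool frame: the origin (TCP) lies midway between the tips of the shut fingers; the grasp point (between the pads) lies 19 mm behind it (robot.tcp_to_grasp is the distance from the TCP to the grasp point, in m); z points along the fingers, y is the line along which they close (so a half turn about z gives the same grasp; the last joint's range is limited). The gripper opens to 88 mm and grips with 3 to 60 N. Pads are 18 mm wide; open, the fingers measure 123 mm over their backs; the gripper's body (75 mm by 187 mm) begins 45 mm behind the grasp point.
Start: joints at [68.228, 39.483, -11.15, 89.685, 9.013, 51.709, -12.324], TCP at [0.251, -0.572, 0.239] pointing down, gripper open.
Joint ranges: [-172.22, 172.22], [-26.19, 119.32], [-84.43, 86.54], [7.71, 146.69], [-57.33, 237.33], [2.42, 119.75], [-152.13, 152.13]. Speed limits (degrees/s): [147.25, 147.25, 180, 180, 180, 180, 180].

INTERFACE

Orientations are given as a 3x3 rotation matrix whose columns are the frame's x, y, z axes.
In Python, from cell import robot gives the robot as it stands. The module is installed in compiled form; this text tells all that it offers.
- The arm moves only by the tool carry_out, never from a script. Its argument "series" is a list that holds one entry, the list of rows, each a list of 7 numbers: the shift along the tool's x, y, z in mm, then the turn, a rotation vector about the tool's x, y, z in rad, then the opening, from 0 (shut) to 1 (fully open). A call has 1 to 20 rows; each row is the pose to reach, as a shift and turn from the pose commanded when the call began, along the tool's axes at that moment; what a row does not reach only later rows make up. A row lasts 1/8 s, in which the tool goes at most 62.5 mm and 10.7 degrees, less where a joint would pass 70% of its speed; a pose out of reach is approached as far as the arm can. A call with a gripper value outside its range is refused whole. The fingers move at their own pace and stop on an object; "squeeze" is the grip in N (left out, the last holds). Time passes only in rows, so rows that repeat a pose let the fingers close. It gives the time, the measured TCP pose, the force, the opening and the grip force at its end, in the units of the state.
- robot.get_state(): the state, without advancing time (a new reading comes with each control period).
- robot.get_image(name): name is "scene" or "top" or "wrist"; returns the picture (384x512x3 uint8, red, green, blue); there is no depth.
- robot.camera_model(name): a dict with "fx", "fy", "cx", "cy" (pixels), "k1" (the pictures are not rectified: a ray, as slopes to the right and down, at radius r is drawn at 1 + k1 r^2 times it, then the intrinsics apply), "cam_to_world" (4x4, takes a point from camera to world coordinates). Camera axes: x right, y down, z forward; pixel columns grow to the right and rows downward; lengths in m; the calibration is good to about 2 mm. A picture is of the moment at which its call begins: read the wrist's pose just before it. camera_model takes no time and is no camera call; for the wrist camera it gives the pose at the moment of the call.
- robot.close_job(): hands the job in; it is judged then, once.
The state is a dict: "time_s": time; "joint_positions": joint angles; "qvel": joint speeds; "joint_torque": joint torques, N m; "ee_pos": TCP position; "orientation": TCP orientation; "wrist_force": force on the tool from outside, world axes, zero at the start; "ft_torque": the same for the moment, N m; "finger_gap": finger opening in m; "gripper_force": force on a finger pad.
Only numpy, scipy, OpenCV 4.12 (cv2) and the standard library are available. Lean on these libraries where they do the work, as an engineer would, in place of code of your own. Each camera call takes 0.05 s, during which the arm holds its last target. There are 200 camera calls.

## Working session

There is one attempt and no reset: what is moved stays moved. The work goes in short steps, Python scripts to look and compute and a tool call to move; the robot and the scene stay as the last step left them, time stands still between calls to the robot, and variables do not carry over. Pictures are saved under pics/ and viewed, at most 14 in all, crops included, and the job is handed in when it is done.

Besides the shell and the picture viewer there is one more tool, called after "Call:" by a JSON object that holds its "op" and its "data". carry_out: Moves the arm, as the interface text tells. Its arguments: {"type":"object","properties":{"series":{"type":"array","items":{"type":"array","items":{"type":"array","items":{"type":"number"}}}},"squeeze":{"type":"number"}},"required":["series"]}

```bash
mkdir -p pics; cat > h.py <<'E'
import numpy as np, cv2
from cell import robot
def snap(n,f):
    m=robot.camera_model(n); im=robot.get_image(n); cv2.imwrite(f'pics/{f}.png',im[:,:,::-1]); np.save(f'pics/{f}.npy',m,allow_pickle=True); return im,m
def load(f): return np.load(f'pics/{f}.npy',allow_pickle=True).item()
def ray(m,u,v):
    x=(u-m['cx'])/m['fx'];y=(v-m['cy'])/m['fy'];rd=np.hypot(x,y);r=rd
    for _ in range(20): r=rd/(1+m['k1']*r*r)
    s=r/rd if rd else 1
    T=np.array(m['cam_to_world']);return T[:3,3],T[:3,:3]@np.array([x*s,y*s,1])
def atz(m,u,v,z):
    o,d=ray(m,u,v);return o+d*(z-o[2])/d[2]
def tri(*l):
    A=np.zeros((3,3));b=np.zeros(3)
    for m,u,v in l:
        o,d=ray(m,u,v);d=d/np.linalg.norm(d);P=np.eye(3)-np.outer(d,d);A+=P;b+=P@o
    p=np.linalg.solve(A,b);return p
def proj(m,p):
    T=np.linalg.inv(np.array(m['cam_to_world']));c=T[:3,:3]@p+T[:3,3];x,y=c[:2]/c[2];k=1+m['k1']*(x*x+y*y)
    return m['fx']*x*k+m['cx'],m['fy']*y*k+m['cy']
def crop(f,u0,v0,w,h,s,g):
    im=cv2.imread(f'pics/{f}.png')[v0:v0+h,u0:u0+w];cv2.imwrite(f'pics/{g}.png',cv2.resize(im,None,fx=s,fy=s,interpolation=cv2.INTER_CUBIC))
E
python3 - <<'E'
from h import *
for n in('scene','top'):
    im,m=snap(n,n+'0');print(n,{k:np.round(v,3).tolist() for k,v in m.items()})
a=cv2.imread('pics/top0.png');b=cv2.imread('pics/scene0.png')
s=robot.get_state();print({k:np.round(v,3).tolist() for k,v in s.items()},robot.tcp_to_grasp)
for f in('scene0','top0'):crop(f,0,0,512,384,1.56,f+'b')
E
```

```text
scene {'fx': 464.143, 'fy': 464.143, 'cx': 261.174, 'cy': 186.728, 'k1': -0.096, 'cam_to_world': [[-0.809, -0.474, 0.348, 0.191], [-0.588, 0.645, -0.488, 0.592], [0.006, -0.599, -0.8, 0.925], [0.0, 0.0, 0.0, 1.0]]}
top {'fx': 352.794, 'fy': 352.794, 'cx': 260.801, 'cy': 190.724, 'k1': -0.025, 'cam_to_world': [[0.018, -0.995, 0.102, 0.441], [-1.0, -0.02, -0.017, 0.066], [0.019, -0.102, -0.995, 1.12], [0.0, 0.0, 0.0, 1.0]]}
{'time_s': 0.1, 'joint_positions': [68.228, 39.527, -11.148, 89.737, 9.013, 51.71, -12.327], 'qvel': [-0.046, -0.113, -0.137, -0.129, 0.161, 0.061, 0.084], 'joint_torque': [-0.003, -52.85, -1.271, -15.384, -0.053, 0.002, 0.0], 'ee_pos': [0.251, -0.572, 0.238], 'orientation': [[0.916, 0.402, -0.001], [0.402, -0.916, 0.001], [-0.0, -0.002, -1.0]], 'wrist_force': [-0.704, 0.175, -0.507], 'ft_torque': [0.003, 0.025, 0.021], 'gripper_force': 0.0, 'finger_gap': 0.088} 0.0187
```

View pics/top0b.png

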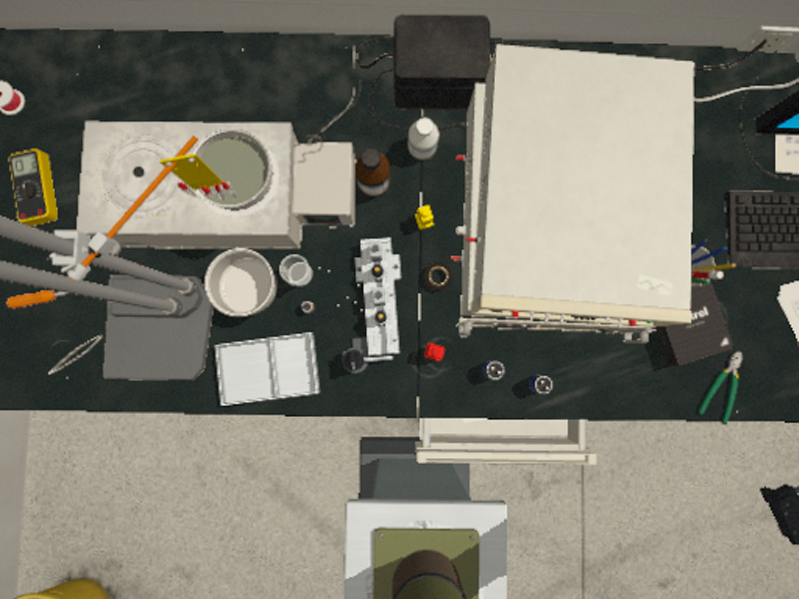

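View pics/scene0b.png

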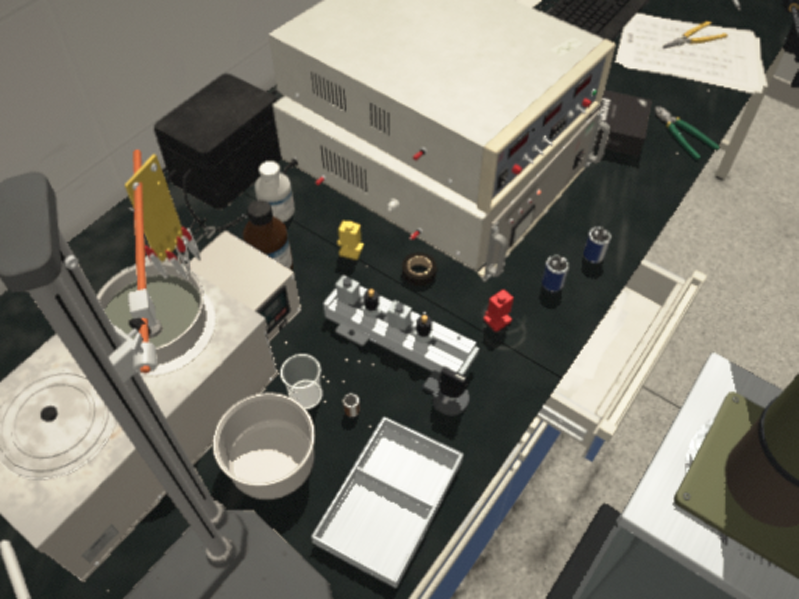

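The top view shows, in 800-px coordinates:
- **Rail:** runs from (378,240) to its open end at (380,357).
- **Stop knob:** (354,358).
- **Heads in the slot:** block at (375,248), round at (377,269), block at (375,290), round at (380,316).
- **Look-alikes:** yellow at (424,217) and red at (435,352), both off the rail.
- **Tray:** (267,369).
- **Bystanders:** beaker (295,270), small_cap (307,307), capacitors (495,370) and (541,384), tape ring (438,277).

Next is one close crop to check these.

```bash
python3 - <<'E'
from h import *
a=cv2.imread('pics/top0.png')[145:265,130:290];b=cv2.imread('pics/scene0.png')[165:285,195:335]
A=cv2.resize(a,(400,300),interpolation=2);
A=cv2.resize(a,None,fx=4.5,fy=4.5,interpolation=2)
a2=cv2.imread('pics/top0.png')[148:242,215:290]
A=cv2.resize(a2,None,fx=5,fy=5,interpolation=2);B=cv2.resize(b[:,:],None,fx=3,fy=3,interpolation=2)
H=max(A.shape[0],B.shape[0]);W=A.shape[1]+B.shape[1]
o=np.zeros((H,W,3),np.uint8);o[:A.shape[0],:A.shape[1]]=A;o[:B.shape[0],A.shape[1]:]=B
print(o.shape);cv2.imwrite('pics/c1.png',o)
t=load('top0');s=load('scene0')
k=1/1.5625
for n,p,z in [('open',(380,357),.03),('far',(377,239),.03),('knob',(354,358),.074),('d1',(375,248),.07),('p1',(377,269),.07),('d2',(375,290),.07),('p2',(380,316),.07),('tray tl',(215,346),.026),('tr',(310,334),.026),('br',(319,392),.026),('bl',(220,405),.026),('divt',(270,340),.023),('divb',(275,398),.023),('red',(435,352),.05),('beak',(295,270),.05),('sc',(307,307),.03)]:
    print(n,np.round(atz(t,p[0]*k,p[1]*k,z),3)[:2])
E
```

```text
(470, 795, 3)
open [0.435 0.099]
far [0.671 0.11 ]
knob [0.433 0.146]
d1 [0.645 0.112]
p1 [0.604 0.107]
d2 [0.563 0.11 ]
p2 [0.513 0.099]
tray tl [0.451 0.424]
tr [0.478 0.238]
br [0.365 0.217]
bl [0.336 0.409]
divt [0.465 0.317]
divb [0.352 0.303]
red [ 0.447 -0.008]
beak [0.602 0.268]
sc [0.531 0.245]
```

View pics/c1.png

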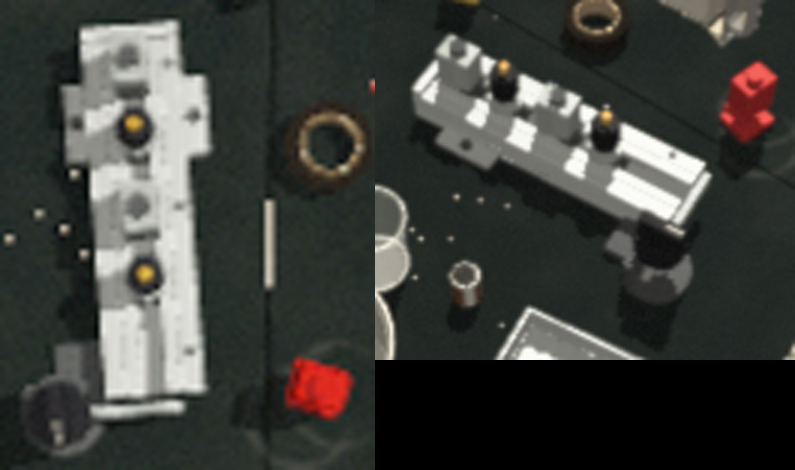

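Crop check: the four grey-metal or black heads in the slot are block, round, block, round (far to open end). The red and yellow ones stand off the rail. The stop knob sits at the crop's lower left with its blade across the open end, and the tray's larger compartment is towards world +y. I'll move the wrist camera over the rail.

```bash
cat >> h.py <<'E'
def row(p,yaw,ref=None):
    """row for TCP target p (m), tool down, tool x at yaw deg in world"""
    from scipy.spatial.transform import Rotation as R
    s=ref or robot.get_state();O=np.array(s['orientation'])
    c,q=np.cos(np.radians(yaw)),np.sin(np.radians(yaw))
    T=np.array([[c,q,0],[q,-c,0],[0,0,-1.]])
    return np.round(np.r_[O.T@(np.array(p)-s['ee_pos'])*1000,R.from_matrix(O.T@T).as_rotvec()],3).tolist()
E
python3 - <<'E'
from h import *
for p,y in [((.251,-.572,.35),23.7),((.32,-.32,.35),23.7),((.42,-.05,.35),2.5),((.46,.12,.35),2.5)]:print(row(p,y))
m=robot.camera_model('wrist');T=np.array(m['cam_to_world']);s=robot.get_state();O=np.array(s['orientation'])
print(m['fx'],np.round(O.T@T[:3,:3],3),O.T@(T[:3,3]-s['ee_pos']))
E
```

```text
[-0.171, 0.023, -111.986, -0.002, 0.0, 0.0]
[164.344, -202.955, -111.675, -0.002, 0.0, 0.0]
[364.48, -409.946, -111.361, -0.002, 0.0, 0.37]
[469.467, -549.509, -111.147, -0.002, 0.0, 0.37]
268.8893153421565 [[ 0.001 -0.953 -0.303]
 [ 1.     0.002 -0.002]
 [ 0.002 -0.303  0.953]] [ 0.0778578  -0.00022151 -0.14765088]
```

Call:
{"op": "carry_out", "data": {"series": [[[0,0,-55,0,0,0,1],[0,0,-111,0,0,0,1],[40,-50,-111,0,0,0,1],[80,-100,-111,0,0,0,1],[122,-150,-111,0,0,0,1],[164,-203,-111,0,0,0,1],[204,-245,-111,0,0,0.08,1],[244,-287,-111,0,0,0.16,1],[284,-329,-111,0,0,0.24,1],[324,-370,-111,0,0,0.32,1],[364,-410,-111,0,0,0.37,1],[399,-457,-111,0,0,0.37,1],[434,-503,-111,0,0,0.37,1],[469,-549,-111,0,0,0.37,1],[469,-549,-111,0,0,0.37,1],[469,-549,-111,0,0,0.37,1]]]}}

```text
time_s: 2.1
ee_pos: [0.4595, 0.1181, 0.3492]
orientation: [[0.999, 0.044, -0.001], [0.044, -0.999, -0.001], [-0.001, 0.001, -1.0]]
wrist_force: [-0.1, -0.5, -0.5]
finger_gap: 0.0882
gripper_force: 0.0
```

```bash
python3 - <<'E'
from h import *
s=robot.get_state();print(s['ee_pos'],np.round(s['orientation'],3).tolist(),s['time_s'])
snap('wrist','w1');crop('w1',0,0,512,384,1.56,'w1b')
E
```

```text
[0.45953078 0.11810264 0.34923524] [[0.999, 0.044, -0.001], [0.044, -0.999, -0.001], [-0.001, 0.001, -1.0]] 2.1
```

View pics/w1b.png

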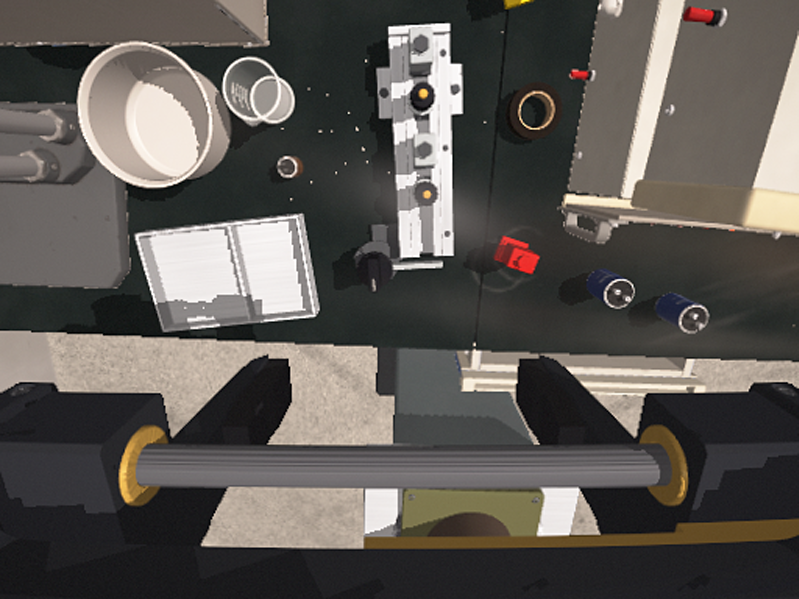

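The wrist view at 2.1 s shows the rail with its open end at (430,258), the knob at (374,268), and heads at (421,45), (424,95), (425,150) and (427,193). The tray corners are (136,233), (304,214), (319,312) and (164,330). I'll crop in for better pixels.

```bash
python3 - <<'E'
from h import *
im=cv2.imread('pics/w1.png')
A=cv2.resize(im[10:100,220:310],None,fx=4.4,fy=4.4,interpolation=2);B=cv2.resize(im[100:190,220:310],None,fx=4.4,fy=4.4,interpolation=2)
cv2.imwrite('pics/c2.png',np.hstack([A,B]))
E
```

```text
(no output)
```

View pics/c2.png

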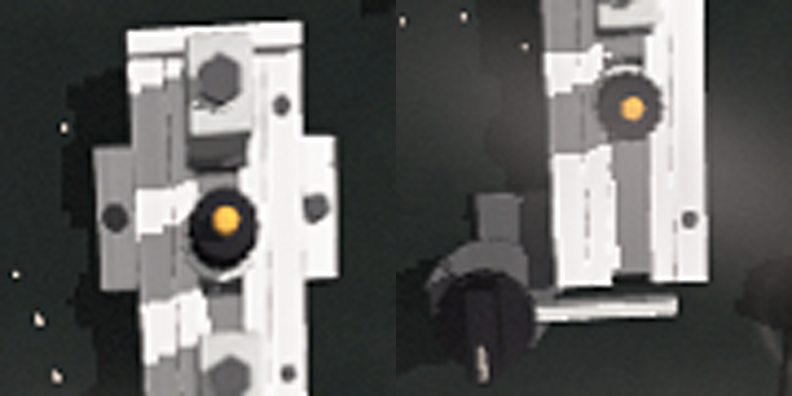

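```bash
python3 - <<'E'
from h import *
t=load('top0');w=load('w1')
T=lambda x,y:(t,215+x/5,148+y/5)
L=lambda x,y:(w,220+x/4.4,10+y/4.4)
R=lambda x,y:(w,220+(x-396)/4.4,100+y/4.4)
k=1/1.5625
P={'tl':(L(127,30),T(80,28),.03),'tr':(L(302,22),T(178,22),.03),'bl':(R(557,288),T(105,397),.03),'br':(R(708,282),T(206,388),.03),
'postfar':(L(226,220),T(134,124),.079),'postnear':(R(632,108),T(145,272),.079),'knobdisc':(R(486,318),T(62,412),.05),'bladeend':(R(676,305),T(184,406),.04),
'dogfarhex':(L(219,80),T(127,60),.076),'dogmidhex':(L(229,378),T(137,206),.076)}
for n,(a,b,z) in P.items():print(n,tri(a,b).round(3),'wrist@z',atz(*a,z).round(4)[:2],'top@z',atz(*b,z).round(4)[:2])
print('barA',atz(*R(484,292),.074),'barB',atz(*R(484,380),.074))
q=[]
for n,p,pt in [('tl',(136,233),(215,346)),('tr',(304,214),(310,334)),('br',(319,312),(319,392)),('bl',(164,330),(220,405))]:
    print(n,tri((w,p[0]*k,p[1]*k),(t,pt[0]*k,pt[1]*k)).round(3),atz(w,p[0]*k,p[1]*k,.026).round(4))
for n,p,z in [('divt',(229,224),.023),('divb',(246,322),.023),('red',(520,245),.06),('beaker',(265,95),.06),('scap',(288,165),.04)]:print(n,atz(w,p[0]*k,p[1]*k,z).round(3)[:2])
E
```

```text
tl [0.665 0.142 0.043] wrist@z [0.6691 0.1422] top@z [0.6681 0.1423]
tr [0.673 0.081 0.032] wrist@z [0.6744 0.0816] top@z [0.6732 0.081 ]
bl [0.438 0.121 0.032] wrist@z [0.4379 0.1204] top@z [0.4383 0.1209]
br [0.444 0.06  0.034] wrist@z [0.4431 0.06  ] top@z [0.4449 0.059 ]
postfar [0.603 0.106 0.067] wrist@z [0.602  0.1061] top@z [0.6005 0.1052]
postnear [0.512 0.097 0.075] wrist@z [0.5125 0.0975] top@z [0.5123 0.0966]
knobdisc [0.429 0.147 0.048] wrist@z [0.4291 0.1475] top@z [0.4289 0.1455]
bladeend [0.434 0.072 0.033] wrist@z [0.4353 0.0732] top@z [0.4338 0.0723]
dogfarhex [0.636 0.11  0.1  ] wrist@z [0.6433 0.1106] top@z [0.6396 0.1104]
dogmidhex [0.553 0.102 0.066] wrist@z [0.5536 0.1022] top@z [0.5517 0.1024]
barA [0.44461009 0.14704219 0.074     ] barB [0.41119732 0.14623744 0.074     ]
tl [0.452 0.428 0.018] [0.4539 0.4229 0.026 ]
tr [ 0.478  0.243 -0.019] [0.4825 0.2298 0.026 ]
br [0.364 0.218 0.015] [0.3681 0.215  0.026 ]
bl [0.335 0.409 0.022] [0.3361 0.4055 0.026 ]
divt [0.468 0.316]
divb [0.35  0.305]
red [ 0.464 -0.004]
beaker [0.598 0.257]
scap [0.534 0.242]
```

```bash
python3 - <<'E'
from h import *
print(robot.get_state()['joint_positions'])
print(row((.428,.1468,.12),5.4),row((.428,.1468,.053),5.4))
E
```

```text
[  -6.17843178   20.79481115  -19.67508888  105.04390314    8.38842153
   55.65925987 -117.02931789]
[-30.096, -31.08, 229.336, 0.001, 0.001, -0.052] [-30.021, -31.178, 296.336, 0.001, 0.001, -0.052]
```

Call:
{"op": "carry_out", "data": {"series": [[[0,0,10,0,0,-0.17,1],[0,0,20,0,0,-0.34,1],[0,0,30,0,0,-0.51,1],[0,0,40,0,0,-0.68,1],[0,0,50,0,0,-0.85,1],[-5,-5,60,0,0,-1.02,1],[-8,-8,70,0,0,-1.19,1],[-10,-10,80,0,0,-1.36,1],[-12,-12,90,0,0,-1.53,1],[-15,-15,100,0,0,-1.7,1],[-18,-18,110,0,0,-1.87,0.8],[-20,-20,120,0,0,-2.04,0.6],[-22,-22,130,0,0,-2.21,0.45],[-24,-24,140,0,0,-2.38,0.45],[-26,-26,150,0,0,-2.55,0.45],[-28,-28,160,0,0,-2.72,0.45],[-30,-31,170,0,0,-2.88,0.45],[-30,-31,180,0,0,-3.04,0.45],[-30,-31,190,0,0,-3.12,0.45],[-30,-31,190,0,0,-3.12,0.45]]]}}

```text
time_s: 4.65
ee_pos: [0.4286, 0.1464, 0.1591]
orientation: [[-1.0, -0.019, -0.001], [-0.019, 1.0, -0.002], [0.001, -0.002, -1.0]]
wrist_force: [-0.1, -0.4, -0.2]
finger_gap: 0.04
gripper_force: 0.0
```

```bash
python3 - <<'E'
from h import *
print(robot.get_state()['joint_positions'])
print(row((.428,.1468,.12),185.4),row((.428,.1468,.053),185.4))
E
```

```text
[  8.76865061  45.20728219 -56.43531614 121.71802118  56.29323328
  45.36193611   6.52966279]
[0.492, 0.49, 39.08, -0.002, -0.002, -0.076] [0.397, 0.625, 106.08, -0.002, -0.002, -0.076]
```

Call:
{"op": "carry_out", "data": {"series": [[[0.5,0.5,30,0,0,-0.076,0.45],[0.5,0.5,60,0,0,-0.076,0.45],[0.5,0.5,85,0,0,-0.076,0.45],[0.5,0.5,105,0,0,-0.076,0.45],[0.5,0.5,105,0,0,-0.076,0.45],[0.5,0.5,105,0,0,-0.076,0],[0.5,0.5,105,0,0,-0.076,0],[0.5,0.5,105,0,0,-0.076,0],[0.5,0.5,105,0,0,-0.076,0]]], "squeeze": 45}}

```text
time_s: 5.78
ee_pos: [0.4286, 0.1483, 0.055]
orientation: [[-0.995, -0.097, 0.001], [-0.097, 0.995, -0.002], [-0.001, -0.002, -1.0]]
wrist_force: [1.1, -2.6, 3.2]
finger_gap: 0.0116
gripper_force: 45.0
```

```bash
python3 - <<'E'
from h import *
s=robot.get_state();print(s['joint_positions'],s['orientation'])
E
```

```text
[  2.83971798  55.27985668 -47.22862122 125.1902445   76.66739698
  38.44177044  -6.35571458] [[-9.95259973e-01 -9.72431573e-02  1.16392944e-03]
 [-9.72450017e-02  9.95259106e-01 -1.64955263e-03]
 [-9.98003672e-04 -1.75492003e-03 -9.99997962e-01]]
```

Call:
{"op": "carry_out", "data": {"series": [[[0,1,3,0,0,0,0],[0,1,6,0,0,0,0],[0,1,8,0,0,0,0],[0,1,8,0,0,0.08,0],[0,1,8,0,0,0.2,0],[0,1,8,0,0,0.3,0]]]}}

```text
time_s: 6.52
ee_pos: [0.4287, 0.149, 0.0481]
orientation: [[-0.979, 0.204, 0.003], [0.204, 0.979, -0.003], [-0.004, -0.002, -1.0]]
wrist_force: [0.4, -6.7, 22.5]
finger_gap: 0.0115
gripper_force: 45.0
```

Call:
{"op": "carry_out", "data": {"series": [[[0,-0.7,-0.5,0,0,0.12,0],[0,-0.7,-0.5,0,0,0.25,0],[0,-0.7,-0.5,0,0,0.38,0],[0,-0.7,-0.5,0,0,0.5,0],[0,-0.7,-0.5,0,0,0.6,0]]]}}

```text
time_s: 7.15
ee_pos: [0.4289, 0.1492, 0.0483]
orientation: [[-0.693, 0.721, 0.003], [0.721, 0.693, -0.001], [-0.003, 0.001, -1.0]]
wrist_force: [1.9, -5.6, 15.8]
finger_gap: 0.0116
gripper_force: 45.0
```

Call:
{"op": "carry_out", "data": {"series": [[[0,0,0,0,0,0.1,0],[0,0,0,0,0,0.2,0],[0,0,0,0,0,0.3,0],[0,0,0,0,0,0.31,0],[0,0,-4,0,0,0.31,0],[0,0,-7,0,0,0.31,0]]]}}

```text
time_s: 7.9
ee_pos: [0.4291, 0.1491, 0.0545]
orientation: [[-0.443, 0.897, 0.002], [0.897, 0.443, -0.001], [-0.002, 0.002, -1.0]]
wrist_force: [3.2, -3.9, 2.6]
finger_gap: 0.0118
gripper_force: 45.0
```

Call:
{"op": "carry_out", "data": {"series": [[[0,0,0,0,0,0,0.4],[0,0,0,0,0,0,0.4],[0,0,-35,0,0,0,0.4],[0,0,-80,0,0,0,0.4],[0,0,-80,0,0,-0.17,0.5],[0,0,-80,0,0,-0.34,0.5],[0,0,-80,0,0,-0.51,0.5],[0,0,-80,0,0,-0.68,0.5],[0,0,-80,0,0,-0.85,0.5],[0,0,-80,0,0,-1.02,0.5],[0,0,-80,0,0,-1.2,0.5],[0,0,-80,0,0,-1.2,0.5]]]}}

```text
time_s: 9.4
ee_pos: [0.4273, 0.1498, 0.1337]
orientation: [[-0.996, -0.087, -0.002], [-0.087, 0.996, 0.001], [0.001, 0.001, -1.0]]
wrist_force: [0.2, 1.1, -0.6]
finger_gap: 0.0441
gripper_force: 0.0
```

```bash
python3 - <<'E'
from h import *
s=robot.get_state();print(s['joint_positions'])
for d in (.072,.113,.162,.203):
  p=(.441+.9956*d,.090+.094*d);print(d,row((*p,.13),185.4),row((*p,.035),185.4))
snap('scene','s1')
a=cv2.imread('pics/scene0.png')[165:285,195:335];b=cv2.imread('pics/s1.png')[165:285,195:335]
snap('wrist','w2');c=cv2.imread('pics/w2.png')
B=cv2.resize(b,None,fx=2.8,fy=2.8,interpolation=2);C=cv2.resize(c,(400,300));o=np.zeros((336,800,3),np.uint8);o[:,:392]=B;o[:300,400:]=C
cv2.imwrite('pics/c3.png',o)
E
```

```text
[ 10.72694547  51.31831612 -62.67061829 122.78231559  64.34321626
  50.15639156   2.12551458]
0.072 [-80.462, -60.279, 3.533, 0.001, -0.001, -0.007] [-80.604, -60.405, 98.533, 0.001, -0.001, -0.007]
0.113 [-121.462, -59.982, 3.473, 0.001, -0.001, -0.007] [-121.604, -60.108, 98.472, 0.001, -0.001, -0.007]
0.162 [-170.462, -59.627, 3.4, 0.001, -0.001, -0.007] [-170.604, -59.753, 98.4, 0.001, -0.001, -0.007]
0.203 [-211.462, -59.33, 3.339, 0.001, -0.001, -0.007] [-211.604, -59.456, 98.339, 0.001, -0.001, -0.007]
```

View pics/c3.png

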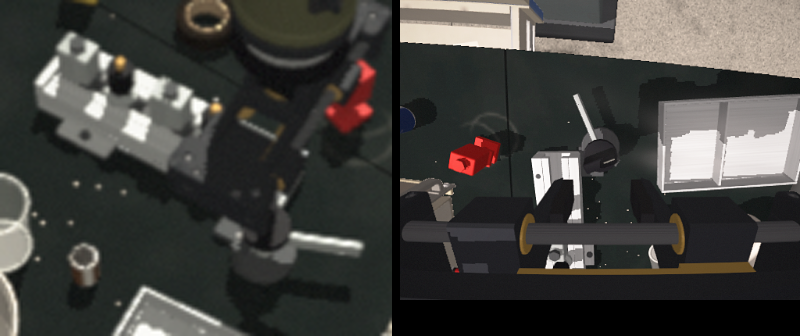

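Left panel: the blade points away from the rail end, so the slot is clear. Right panel: wrist view with the knob at (598,155), the tray at (730,140) and red at (475,155). Next I grip the near post.

Call:
{"op": "carry_out", "data": {"series": [[[-40,-30,4,0,0,-0.007,0.5],[-80,-60,4,0,0,-0.007,0.5],[-80.5,-60.4,50,0,0,-0.007,0.5],[-80.5,-60.4,85,0,0,-0.007,0.5],[-80.5,-60.4,98,0,0,-0.007,0.5],[-80.5,-60.4,98,0,0,-0.007,0.5],[-80.5,-60.4,98,0,0,-0.007,0],[-80.5,-60.4,98,0,0,-0.007,0],[-80.5,-60.4,98,0,0,-0.007,0],[-80.5,-60.4,98,0,0,-0.007,0]]], "squeeze": 35}}

```text
time_s: 10.75
ee_pos: [0.514, 0.0968, 0.0372]
orientation: [[-0.995, -0.095, 0.002], [-0.095, 0.995, 0.001], [-0.002, 0.0, -1.0]]
wrist_force: [-1.0, -0.4, 6.0]
finger_gap: 0.0216
gripper_force: 35.1
```

Call:
{"op": "carry_out", "data": {"series": [[[0,0,-2,0,0,0,0],[10,0,-2,0,0,0,0],[25,0,-2,0,0,0,0],[40,0,-2,0,0,0,0],[55,0,-2,0,0,0,0],[70,0,-2,0,0,0,0],[85,0,-2,0,0,0,0],[98,0,-2,0,0,0,0],[104,0,-2,0,0,0,0],[104,0,-2,0,0,0,0]]]}}

```text
time_s: 12.0
ee_pos: [0.4094, 0.0863, 0.0381]
orientation: [[-0.995, -0.096, -0.001], [-0.096, 0.995, -0.0], [0.001, -0.0, -1.0]]
wrist_force: [-0.0, -0.2, -1.9]
finger_gap: 0.0217
gripper_force: 35.0
```

```bash
cat >> h.py <<'E'
def tray():
    """tray centre, yaw from the top camera (rim at z=.026)"""
    im,m=snap('top','ttmp');g=cv2.cvtColor(im,cv2.COLOR_RGB2GRAY);k=np.zeros_like(g);k[205:270,132:215]=255
    b=((g>110)&(k>0)).astype(np.uint8);c=max(cv2.findContours(b,0,1)[0],key=cv2.contourArea)
    q=np.array([atz(m,*p[0].astype(float),.02)[:2] for p in c],np.float32);(cx,cy),(a,bb),r=cv2.minAreaRect(q)
    box=cv2.boxPoints(((cx,cy),(a,bb),r));e=[box[1]-box[0],box[2]-box[1]];l=max(e,key=np.linalg.norm);l=l*np.sign(l[1])
    return np.round([cx,cy,a,bb,np.degrees(np.arctan2(-l[0],l[1]))],4)
def tp(x,y,t):
    a=np.radians(t[4]);return t[0]+x*np.cos(a)-y*np.sin(a),t[1]+x*np.sin(a)+y*np.cos(a)
E
python3 - <<'E'
from h import *
t=tray();print(t)
for p in ((.028,-.054),(-.028,-.054)):
  q=tp(*p,t);print(q,row((*q,.14),185.4),row((*q,.032),185.4))
print(robot.get_state()['joint_positions'])
E
```

```text
[0.4086 0.3219 0.1211 0.1972 8.6538]
(np.float64(0.44440627510861086), np.float64(0.2727277449892068)) [-51.946, 182.132, -101.843, -0.0, 0.0, 0.001] [-51.939, 182.138, 6.157, -0.0, 0.0, 0.001]
(np.float64(0.3890438052375459), np.float64(0.26430177740231076)) [3.967, 179.005, -101.846, -0.0, 0.0, 0.001] [3.974, 179.012, 6.154, -0.0, 0.0, 0.001]
[ 13.58652171  60.58949142 -55.30845498 130.88918459  86.27533296
  45.87557664 -10.96771287]
```

Call:
{"op": "carry_out", "data": {"series": [[[0,0,-50,0,0,0,0],[0,0,-100,0,0,0,0],[-10,45,-100,0,0,0,0],[-25,90,-100,0,0,0,0],[-40,140,-100,0,0,0,0],[-52,182,-100,0,0,0,0],[-52,182,-60,0,0,0,0],[-52,182,-20,0,0,0,0],[-52,182,3,0,0,0,0],[-52,182,6,0,0,0,0],[-52,182,6,0,0,0,0]]]}}

```text
time_s: 13.42
ee_pos: [0.4447, 0.2731, 0.0328]
orientation: [[-0.995, -0.095, 0.0], [-0.095, 0.995, 0.001], [-0.001, 0.001, -1.0]]
wrist_force: [-0.6, -0.1, -1.0]
finger_gap: 0.0215
gripper_force: 35.1
```

Call:
{"op": "carry_out", "data": {"series": [[[0,0,1.5,0,0,0,0],[0,0,1.5,0,0,0,0.25],[0,0,1.5,0,0,0,0.5],[0,0,1.5,0,0,0,0.5],[0,0,-40,0,0,0,0.5],[0,0,-90,0,0,0,0.5],[0,0,-100,0,0,0,0.5],[0,0,-100,0,0,0,0.5]]]}}

```text
time_s: 14.42
ee_pos: [0.4447, 0.2725, 0.1325]
orientation: [[-0.995, -0.095, 0.001], [-0.095, 0.995, 0.0], [-0.001, -0.0, -1.0]]
wrist_force: [-0.0, -0.1, -0.3]
finger_gap: 0.0438
gripper_force: 0.0
```

```bash
python3 - <<'E'
from h import *
for d in (.113,.162,.203):
  p=(.441+.9956*d,.090+.094*d);print(d,row((*p,.13),185.4),row((*p,.0355),185.4))
E
```

```text
0.113 [-92.018, -181.389, 2.624, -0.0, 0.001, 0.001] [-91.899, -181.382, 97.124, -0.0, 0.001, 0.001]
0.162 [-141.019, -181.429, 2.686, -0.0, 0.001, 0.001] [-140.9, -181.421, 97.186, -0.0, 0.001, 0.001]
0.203 [-182.02, -181.462, 2.738, -0.0, 0.001, 0.001] [-181.901, -181.454, 97.238, -0.0, 0.001, 0.001]
```

Call:
{"op": "carry_out", "data": {"series": [[[-25,-50,2,0,0,0,0.5],[-50,-100,2,0,0,0,0.5],[-75,-145,2,0,0,0,0.5],[-92,-181,2,0,0,0,0.5],[-92,-181.4,45,0,0,0,0.5],[-92,-181.4,80,0,0,0,0.5],[-92,-181.4,97,0,0,0,0.5],[-92,-181.4,97,0,0,0,0.5],[-92,-181.4,97,0,0,0,0],[-92,-181.4,97,0,0,0,0],[-92,-181.4,97,0,0,0,0],[-92,-181.4,97,0,0,0,0]]]}}

```text
time_s: 15.92
ee_pos: [0.5537, 0.1011, 0.0362]
orientation: [[-0.995, -0.095, 0.002], [-0.095, 0.995, 0.0], [-0.002, 0.0, -1.0]]
wrist_force: [-0.4, -0.3, 6.0]
finger_gap: 0.0219
gripper_force: 35.0
```

Call:
{"op": "carry_out", "data": {"series": [[[0,0,-2,0,0,0,0],[12,0,-2,0,0,0,0],[30,0,-2,0,0,0,0],[48,0,-2,0,0,0,0],[66,0,-2,0,0,0,0],[84,0,-2,0,0,0,0],[102,0,-2,0,0,0,0],[120,0,-2,0,0,0,0],[136,0,-2,0,0,0,0],[144,0,-2,0,0,0,0],[144,0,-2,0,0,0,0]]]}}

```text
time_s: 17.3
ee_pos: [0.4092, 0.0868, 0.0371]
orientation: [[-0.995, -0.096, -0.001], [-0.096, 0.995, -0.0], [0.001, -0.0, -1.0]]
wrist_force: [0.6, -0.3, -1.2]
finger_gap: 0.022
gripper_force: 35.0
```

```bash
python3 - <<'E'
from h import *
t=tray();print(t)
for p in ((.028,.04),(-.028,.04)):
  q=tp(*p,t);print(q,row((*q,.14),185.4),row((*q,.031),185.4))
E
```

```text
[0.4086 0.3219 0.1211 0.1972 8.6538]
(np.float64(0.43026268665917816), np.float64(0.365657605129923)) [-46.697, 275.4, -102.857, -0.0, 0.0, 0.001] [-46.686, 275.412, 6.143, -0.0, 0.0, 0.001]
(np.float64(0.3749002167881132), np.float64(0.35723163754302695)) [9.216, 272.278, -102.862, -0.0, 0.0, 0.001] [9.227, 272.29, 6.138, -0.0, 0.0, 0.001]
```

Call:
{"op": "carry_out", "data": {"series": [[[0,0,-50,0,0,0,0],[0,0,-100,0,0,0,0],[-8,46,-102,0,0,0,0],[-16,92,-102,0,0,0,0],[-24,138,-102,0,0,0,0],[-32,184,-102,0,0,0,0],[-40,230,-102,0,0,0,0],[-46.5,275,-102,0,0,0,0],[-46.5,275,-60,0,0,0,0],[-46.5,275,-20,0,0,0,0],[-46.5,275,3,0,0,0,0],[-46.5,275,6,0,0,0,0],[-46.5,275,7,0,0,0,0]]]}}

```text
time_s: 18.98
ee_pos: [0.4303, 0.3657, 0.0308]
orientation: [[-0.996, -0.095, 0.0], [-0.095, 0.996, 0.001], [-0.001, 0.001, -1.0]]
wrist_force: [-0.6, 0.1, -1.5]
finger_gap: 0.0215
gripper_force: 35.0
```

Call:
{"op": "carry_out", "data": {"series": [[[0,0,1,0,0,0,0],[0,0,1,0,0,0,0.25],[0,0,1,0,0,0,0.5],[0,0,1,0,0,0,0.5],[0,0,-40,0,0,0,0.5],[0,0,-90,0,0,0,0.5],[0,0,-100,0,0,0,0.5],[0,0,-100,0,0,0,0.5]]]}}

```text
time_s: 19.98
ee_pos: [0.4303, 0.3652, 0.1305]
orientation: [[-0.995, -0.095, 0.001], [-0.095, 0.995, 0.0], [-0.001, 0.0, -1.0]]
wrist_force: [-0.8, -0.2, -0.4]
finger_gap: 0.0442
gripper_force: 0.0
```

```bash
python3 - <<'E'
from h import *
for d in (.162,.203):
  p=(.441+.9956*d,.090+.094*d);print(d,row((*p,.13),185.4),row((*p,.0355),185.4))
snap('scene','s2');crop('s2',150,150,200,150,4,'s2c')
E
```

```text
0.162 [-146.526, -275.119, 0.683, 0.0, 0.001, 0.001] [-146.41, -275.128, 95.183, 0.0, 0.001, 0.001]
0.203 [-187.528, -275.157, 0.734, 0.0, 0.001, 0.001] [-187.411, -275.165, 95.234, 0.0, 0.001, 0.001]
```

View pics/s2c.png

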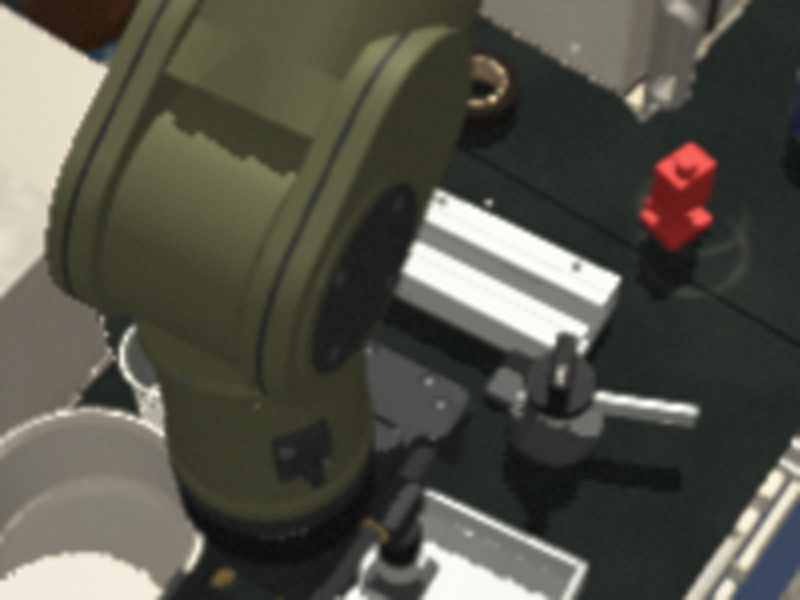

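The arm hides part of the view. The post stands in the small compartment, with its head and foot near (400,560), and the near part of the slot is empty. Next is the far post.

Call:
{"op": "carry_out", "data": {"series": [[[-25,-48,1,0,0,0,0.5],[-50,-96,1,0,0,0,0.5],[-75,-144,1,0,0,0,0.5],[-100,-192,1,0,0,0,0.5],[-125,-240,1,0,0,0,0.5],[-146.5,-275,1,0,0,0,0.5],[-146.5,-275,45,0,0,0,0.5],[-146.5,-275,80,0,0,0,0.5],[-146.5,-275,95,0,0,0,0.5],[-146.5,-275,95,0,0,0,0.5],[-146.5,-275,95,0,0,0,0],[-146.5,-275,95,0,0,0,0],[-146.5,-275,95,0,0,0,0],[-146.5,-275,95,0,0,0,0]]]}}

```text
time_s: 21.78
ee_pos: [0.6028, 0.1061, 0.0369]
orientation: [[-0.995, -0.095, 0.002], [-0.095, 0.995, 0.001], [-0.002, 0.001, -1.0]]
wrist_force: [-0.2, -0.4, 6.1]
finger_gap: 0.0219
gripper_force: 37.0
```

Gripped. Pulling 162 + 31 = 193 mm.

Call:
{"op": "carry_out", "data": {"series": [[[0,0,-2,0,0,0,0],[15,0,-2,0,0,0,0],[35,0,-2,0,0,0,0],[55,0,-2,0,0,0,0],[75,0,-2,0,0,0,0],[95,0,-2,0,0,0,0],[115,0,-2,0,0,0,0],[135,0,-2,0,0,0,0],[155,0,-2,0,0,0,0],[175,0,-2,0,0,0,0],[188,0,-2,0,0,0,0],[193,0,-2,0,0,0,0],[193,0,-2,0,0,0,0]]]}}

```text
time_s: 23.4
ee_pos: [0.4101, 0.0871, 0.0372]
orientation: [[-0.995, -0.095, 0.0], [-0.095, 0.995, -0.0], [-0.0, -0.0, -1.0]]
wrist_force: [0.0, 0.5, -1.5]
finger_gap: 0.0218
gripper_force: 36.6
```

```bash
python3 - <<'E'
from h import *
t=tray();print(t)
for p in ((-.028,-.054),):
  q=tp(*p,t);print(q,row((*q,.14),185.4),row((*q,.031),185.4))
crop('ttmp',130,200,100,75,6,'t1c')
E
```

```text
[0.4086 0.3219 0.1211 0.1972 8.6538]
(np.float64(0.3890438052375459), np.float64(0.26430177740231076)) [4.53, 178.361, -102.777, -0.0, 0.001, 0.001] [4.618, 178.363, 6.223, -0.0, 0.001, 0.001]
```

View pics/t1c.png

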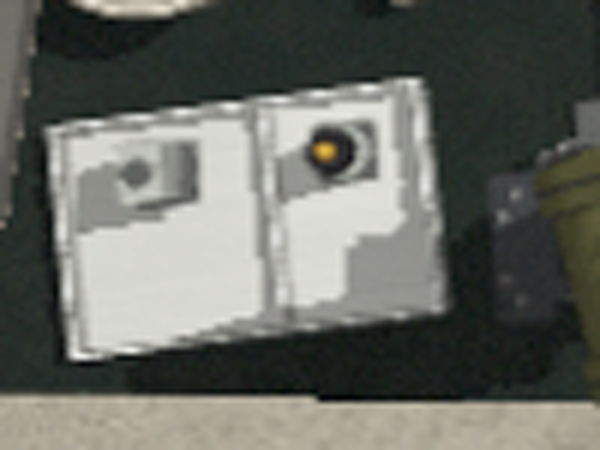

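The tray is unmoved. The dog stands in the large compartment at (160,170) and the post in the small one at (333,150). I'll place the second post at the near side.

Call:
{"op": "carry_out", "data": {"series": [[[0,0,-50,0,0,0,0],[0,0,-100,0,0,0,0],[1,45,-102,0,0,0,0],[2,90,-102,0,0,0,0],[3,135,-102,0,0,0,0],[4.5,178,-102,0,0,0,0],[4.5,178,-60,0,0,0,0],[4.5,178,-20,0,0,0,0],[4.5,178,3,0,0,0,0],[4.5,178,6,0,0,0,0],[4.5,178,7,0,0,0,0]]]}}

```text
time_s: 24.82
ee_pos: [0.3888, 0.2643, 0.0307]
orientation: [[-0.995, -0.095, 0.001], [-0.095, 0.995, 0.001], [-0.001, 0.001, -1.0]]
wrist_force: [0.3, 0.1, -1.3]
finger_gap: 0.0215
gripper_force: 36.6
```

Call:
{"op": "carry_out", "data": {"series": [[[0,0,1,0,0,0,0],[0,0,1,0,0,0,0.25],[0,0,1,0,0,0,0.5],[0,0,1,0,0,0,0.5],[0,0,-40,0,0,0,0.5],[0,0,-90,0,0,0,0.5],[0,0,-100,0,0,0,0.5],[0,0,-100,0,0,0,0.5]]]}}

```text
time_s: 25.82
ee_pos: [0.3888, 0.2636, 0.1303]
orientation: [[-0.996, -0.095, 0.001], [-0.095, 0.996, -0.0], [-0.001, -0.0, -1.0]]
wrist_force: [0.7, 0.2, -0.1]
finger_gap: 0.044
gripper_force: 0.0
```

```bash
python3 - <<'E'
from h import *
for d in (.203,):
  p=(.441+.9956*d,.090+.094*d);print(d,row((*p,.13),185.4),row((*p,.0355),185.4))
E
```

```text
0.203 [-238.538, -177.904, 0.636, -0.0, 0.001, 0.0] [-238.43, -177.89, 95.136, -0.0, 0.001, 0.0]
```

Call:
{"op": "carry_out", "data": {"series": [[[-45,-34,0,0,0,0,0.5],[-90,-68,0,0,0,0,0.5],[-135,-102,0,0,0,0,0.5],[-180,-136,0,0,0,0,0.5],[-215,-162,0,0,0,0,0.5],[-238,-178,0,0,0,0,0.5],[-238,-178,45,0,0,0,0.5],[-238,-178,80,0,0,0,0.5],[-238,-178,95,0,0,0,0.5],[-238,-178,95,0,0,0,0.5],[-238,-178,95,0,0,0,0],[-238,-178,95,0,0,0,0],[-238,-178,95,0,0,0,0],[-238,-178,95,0,0,0,0]]]}}

```text
time_s: 27.58
ee_pos: [0.6426, 0.1095, 0.0358]
orientation: [[-0.995, -0.095, 0.001], [-0.095, 0.995, 0.0], [-0.001, 0.0, -1.0]]
wrist_force: [-0.1, 0.3, 1.3]
finger_gap: 0.0213
gripper_force: 35.0
```

Call:
{"op": "carry_out", "data": {"series": [[[0,0,-2,0,0,0,0],[15,0,-2,0,0,0,0],[35,0,-2,0,0,0,0],[55,0,-2,0,0,0,0],[75,0,-2,0,0,0,0],[95,0,-2,0,0,0,0],[115,0,-2,0,0,0,0],[135,0,-2,0,0,0,0],[155,0,-2,0,0,0,0],[175,0,-2,0,0,0,0],[195,0,-2,0,0,0,0],[215,0,-2,0,0,0,0],[228,0,-2,0,0,0,0],[234,0,-2,0,0,0,0],[234,0,-2,0,0,0,0]]]}}

```text
time_s: 29.45
ee_pos: [0.4095, 0.087, 0.0372]
orientation: [[-0.995, -0.095, 0.0], [-0.095, 0.995, -0.0], [-0.0, -0.0, -1.0]]
wrist_force: [1.2, -0.3, -2.0]
finger_gap: 0.0215
gripper_force: 35.0
```

```bash
python3 - <<'E'
from h import *
t=tray();print(t)
for p in ((-.028,.04),):
  q=tp(*p,t);print(q,row((*q,.14),185.4),row((*q,.030),185.4))
E
```

```text
[0.4086 0.3219 0.1211 0.1972 8.628 ]
(np.float64(0.37491612986200823), np.float64(0.35724680880259074)) [9.191, 272.219, -102.823, -0.0, 0.001, 0.001] [9.262, 272.222, 7.177, -0.0, 0.001, 0.001]
```

Call:
{"op": "carry_out", "data": {"series": [[[0,0,-50,0,0,0,0],[0,0,-100,0,0,0,0],[1,46,-102,0,0,0,0],[2,92,-102,0,0,0,0],[4,138,-102,0,0,0,0],[6,184,-102,0,0,0,0],[8,230,-102,0,0,0,0],[9,272,-102,0,0,0,0],[9,272,-60,0,0,0,0],[9,272,-20,0,0,0,0],[9,272,3,0,0,0,0],[9,272,6,0,0,0,0],[9,272,7,0,0,0,0]]]}}

```text
time_s: 31.12
ee_pos: [0.3749, 0.3575, 0.0307]
orientation: [[-0.995, -0.095, 0.0], [-0.095, 0.995, 0.001], [-0.001, 0.001, -1.0]]
wrist_force: [-0.2, -0.2, -1.8]
finger_gap: 0.0218
gripper_force: 35.0
```

Call:
{"op": "carry_out", "data": {"series": [[[0,0,1,0,0,0,0],[0,0,1,0,0,0,0.25],[0,0,1,0,0,0,0.5],[0,0,1,0,0,0,0.5],[0,0,-40,0,0,0,0.5],[0,0,-90,0,0,0,0.5],[0,0,-100,0,0,0,0.5],[0,0,-100,0,0,0,0.5]]]}}

```text
time_s: 32.12
ee_pos: [0.3749, 0.3568, 0.1304]
orientation: [[-0.996, -0.095, 0.001], [-0.095, 0.996, 0.0], [-0.001, 0.0, -1.0]]
wrist_force: [0.4, 0.5, 0.1]
finger_gap: 0.0442
gripper_force: 0.0
```

```bash
python3 - <<'E'
from h import *
from scipy.spatial.transform import Rotation as R
print(row((.429,.1489,.13),116.4),row((.429,.1489,.055),116.4))
E
```

```text
[-34.196, -212.137, 0.382, 0.001, 0.001, 1.205] [-34.116, -212.148, 75.382, 0.001, 0.001, 1.205]
```

Call:
{"op": "carry_out", "data": {"series": [[[-8,-45,0,0,0,0,0.4],[-16,-90,0,0,0,0.17,0.4],[-22,-135,0,0,0,0.34,0.4],[-28,-180,0,0,0,0.51,0.4],[-34,-212,0,0,0,0.68,0.4],[-34,-212,0,0,0,0.85,0.4],[-34,-212,0,0,0,1.02,0.4],[-34,-212,0,0,0,1.205,0.4],[-34,-212,0,0,0,1.205,0.4],[-34,-212,0,0,0,1.205,0.4]]]}}

```text
time_s: 33.38
ee_pos: [0.428, 0.1488, 0.1295]
orientation: [[-0.448, 0.894, -0.001], [0.894, 0.448, -0.001], [-0.0, -0.002, -1.0]]
wrist_force: [0.7, 0.6, -0.9]
finger_gap: 0.0351
gripper_force: 0.0
```

```bash
python3 - <<'E'
from h import *
print(tray(),row((.429,.1489,.055),116.4),robot.get_state()['joint_positions'])
crop('ttmp',130,200,100,75,4,'a');snap('wrist','w3')
a=cv2.imread('pics/a.png');b=cv2.resize(cv2.imread('pics/w3.png'),(400,300));cv2.imwrite('pics/c4.png',np.hstack([a,b]))
E
```

```text
[0.4068 0.335  0.1207 0.1707 8.6224] [-0.439, 0.856, 74.629, -0.001, -0.0, 0.003] [ -3.96258012  41.82712235 -33.92447997 123.55725483  49.62378662
  29.22958092 -49.79265383]
```

View pics/c4.png

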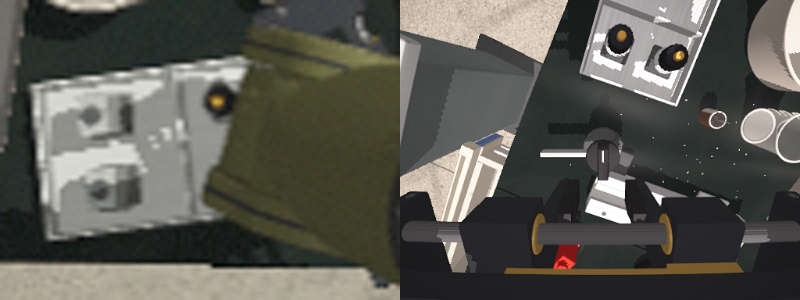

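Both dogs stand in the large compartment at (95,115) and (100,190), and both posts stand in the small one at (622,40) and (670,58). The tray's left edge is unmoved. Now I turn the stop back.

Call:
{"op": "carry_out", "data": {"series": [[[0,0.5,30,0,0,0,0.4],[0,0.5,60,0,0,0,0.4],[0,0.5,74,0,0,0,0.4],[0,0.5,74,0,0,0,0.4],[0,0.5,74,0,0,0,0],[0,0.5,74,0,0,0,0],[0,0.5,74,0,0,0,0],[0,0.5,74,0,0,0,0]]], "squeeze": 45}}

```text
time_s: 34.48
ee_pos: [0.4291, 0.1493, 0.0566]
orientation: [[-0.445, 0.896, 0.001], [0.896, 0.445, 0.0], [-0.0, 0.001, -1.0]]
wrist_force: [-0.6, -0.3, 2.2]
finger_gap: 0.0116
gripper_force: 45.0
```

Call:
{"op": "carry_out", "data": {"series": [[[0,0,3,0,0,0,0],[0,0,6,0,0,0,0],[0,0,8,0,0,0,0],[0,0,8,0,0,-0.1,0],[0,0,8,0,0,-0.22,0],[0,0,8,0,0,-0.35,0],[0,0,8,0,0,-0.48,0],[0,0,8,0,0,-0.6,0]]]}}

```text
time_s: 35.48
ee_pos: [0.4287, 0.149, 0.0495]
orientation: [[-0.875, 0.484, 0.001], [0.484, 0.875, -0.001], [-0.002, -0.0, -1.0]]
wrist_force: [-3.2, -2.3, 23.1]
finger_gap: 0.0115
gripper_force: 45.0
```

Call:
{"op": "carry_out", "data": {"series": [[[0,0,0,0,0,-0.12,0],[0,0,0,0,0,-0.25,0],[0,0,0,0,0,-0.38,0],[0,0,0,0,0,-0.5,0],[0,0,0,0,0,-0.61,0],[0,0,0,0,0,-0.62,0],[0,0,-4,0,0,-0.62,0],[0,0,-7.5,0,0,-0.62,0],[0,0,-7.5,0,0,-0.62,0]]]}}

```text
time_s: 36.6
ee_pos: [0.4284, 0.1482, 0.0555]
orientation: [[-0.994, -0.109, -0.001], [-0.109, 0.994, -0.002], [0.001, -0.002, -1.0]]
wrist_force: [-1.8, -2.5, 3.3]
finger_gap: 0.0113
gripper_force: 45.0
```

Yaw is 186.3°, so the stop is fully back and the knob has risen. Releasing and backing off.

Call:
{"op": "carry_out", "data": {"series": [[[0,0,0,0,0,0,0.4],[0,0,0,0,0,0,0.4],[0,0,-30,0,0,0,0.4],[0,0,-80,0,0,0,0.4],[0,0,-130,0,0,0,0.4],[0,-50,-170,0,0,0,0.4],[0,-100,-180,0,0,0,0.4],[0,-120,-180,0,0,0,0.4],[0,-120,-180,0,0,0,0.4],[0,-120,-180,0,0,0,0.4]]]}}

```text
time_s: 37.85
ee_pos: [0.4423, 0.0316, 0.2358]
orientation: [[-0.994, -0.112, 0.0], [-0.112, 0.994, 0.001], [-0.001, 0.001, -1.0]]
wrist_force: [-0.2, -0.2, 0.4]
finger_gap: 0.0353
gripper_force: 0.0
```

```bash
python3 - <<'E'
from h import *
print(tray());crop('ttmp',125,190,130,85,3,'a');snap('scene','s3');crop('s3',190,160,140,220,2.2,'b');
a=cv2.imread('pics/a.png');b=cv2.imread('pics/b.png');o=np.zeros((max(a.shape[0],b.shape[0]),a.shape[1]+b.shape[1],3),np.uint8);o[:a.shape[0],:a.shape[1]]=a;o[:b.shape[0],a.shape[1]:]=b;print(o.shape);cv2.imwrite('pics/c5.png',o)
E
```

```text
[0.4088 0.322  0.1207 0.197  8.6538]
(484, 698, 3)
```

View pics/c5.png

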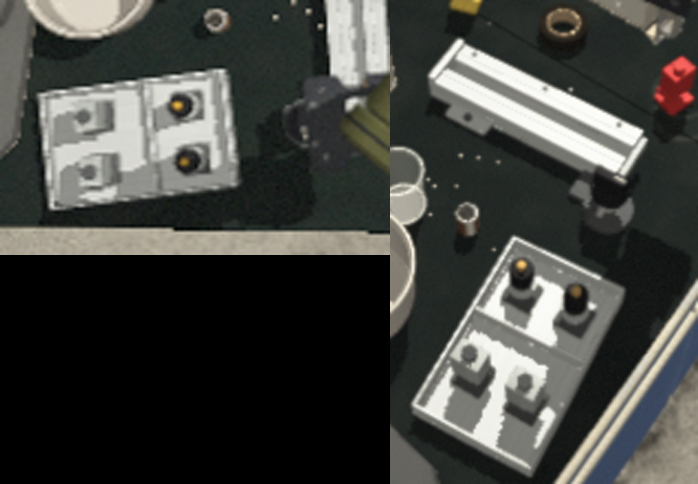

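The slot is empty and the stop bars its end at (625,185). Both dogs and both posts stand in their own compartments, and the bystanders in view look unmoved. Handing in.

```bash
python3 -c "
from cell import robot
print(robot.close_job())"
```

```text
the job is handed in; nothing more can be done
None
```

The job is handed in at about 38 s; the last picture before it showed both dogs in the larger compartment, both posts in the smaller one, and the stop back across the empty slot, but the hand-in returned no verdict.

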